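Interlace two finned bur racks with a ribbed tray

ROBOT

A 6-joint arm with a two-finger parallel gripper is mounted at the origin on a cart in front of the work surface, level with it; the furniture and walls round the work are solid. World frame = base frame: x ahead of the robot, y to its left, z up, the work surface at z = 0. Lengths are in m, angles in rad, forces in N, time in s.
With the tool pointing down it reaches from about 0.375 to 0.975 m from the base axis. Payload 3.8 kg.
Tool frame: the origin (TCP) lies midway between the tips of the shut fingers; the grasp point (between the pads) lies 19 mm behind it; z points along the fingers, y is the direction in which the jaws open and shut (so a half turn about z gives the same grasp; the last joint's range is limited). The gripper opens to 85 mm and grips with 20 to 120 N. Pads are 22 mm wide; open, the fingers measure 114 mm over their backs; the gripper's body (76 mm by 85 mm) begins 54 mm behind the grasp point. The pads swing forward as they close: fully open they stand 13 mm farther back than shut.
Start: joints at [1.238, 0.264, 1.604, -0, 1.274, -0.037], TCP at [0.197, 0.646, 0.231] pointing down, gripper open.
Joint ranges: [-2.63, 2.63], [-0.94, 2.18], [0.31, 2.57], [-1.31, 4.45], [0, 2.66], [-2.55, 2.55]. Speed limits (rad/s): [2.57, 2.57, 3.14, 3.14, 3.14, 3.14].

INTERFACE

Orientations are given as a rotation vector (axis times angle).
In Python, from workcell import bot gives the robot as it stands.
- The arm moves only by the shell command python3 -m inch 'ROWS' [FORCE]. ROWS is JSON, a list of rows, each an object of numbers: "dx", "dy", "dz": the shift along the tool's x, y, z in m; "ax", "ay", "az": the turn, a rotation vector about the tool's x, y, z in degrees; "fingers": the opening, from -1 (shut) to 1 (fully open). A call has 1 to 20 rows; each row is the pose to reach, as a shift and turn from the pose measured when the call began, along the tool's axes at that moment; what a row does not reach only later rows make up. A row lasts 1/8 s, in which the tool goes at most 62.5 mm and 10.7 degrees, less where a joint would pass 70% of its speed; a pose out of reach is approached as far as the arm can. A call with a gripper value outside its range is refused whole. The fingers move at their own pace and stop on an object; FORCE is the grip in N (left out, the last holds). Time passes only in rows, so rows that repeat a pose let the fingers close. It gives the time, the measured TCP pose, the force and the opening at its end, in the units of the state.
- bot.read_state(): the state, without advancing time (a new reading comes with each control period).
- bot.read_camera(name): name is "side" or "top" or "wrist"; returns (picture, depth): 400x640x3 uint8, blue, green, red; 400x640 float32, m along the optical axis (not along the pixel's ray), 0 where there is no reading.
- bot.get_calibration(name): a dict with "intrinsics" (3x3 intrinsics, pixels), "view" (4x4, takes a point from world to camera coordinates). Camera axes: x right, y down, z forward; pixel columns grow to the right and rows downward; lengths in m; the calibration is good to about 2 mm. A picture is of the moment at which its call begins: read the wrist's pose just before it. get_calibration takes no time and is no camera call; for the wrist camera it gives the pose at the moment of the call.
- bot.finish_job(): hands the job in, once; it reports no verdict.
Trained networks look in the newest picture that a camera, given by its name, has taken for a name from the list of things; names that differ only in an ending like _2 or _b are one class to them, and where a whole thing is asked for, a point or a joint stands for the part that bears it (a point fixed in the world has none). Each returns a list of dicts, best first, with "p" (0 to 1); they miss things now and then, are a little off and sometimes report something else, mostly with a low value. They report only what shows in the picture. A call takes as long as a camera call.
- bot.masks_of(camera, thing): "region" (400x640 bool, what is visible of it) and "box" ([left, top, right, bottom] in pixels, round what is visible of it).
The state is a dict: "time": time; "q": joint angles; "joint_vel": joint speeds; "joint_torque": joint torques, N m; "tool_pos": TCP position; "tcp_rot": TCP orientation; "wrist_force": force on the tool from outside, world axes, zero at the start; "torque": the same for the moment, N m; "width": opening from 0.0 (shut) to 1.0 (fully open).
Only numpy, scipy, OpenCV 4.12 (cv2) and the standard library are available. Lean on these libraries where they do the work, as an engineer would, in place of code of your own. Each camera call takes 0.05 s, during which the arm holds its last target. There are 200 camera calls.

TASK

Set up the ribbed aluminium tray for the bur racks: slide its black divider along so that the long rack and the short rack each fit, then lower both racks gently in, fins down between the tray's ribs until they are fully home - the long blue rack in the bay at the brass-faced end, the short orange rack in the bay at the plain end. Leave the other things on the bench where they are.

Things in the scene. Friction and masses are not known exactly. Their poses are not given: they have to be found in the camera images.
- tray: ribbed tray fixed to the bench; origin under its centre, y along it to the brass-faced end, x across, z up. Inside 230 x 57 mm (y -115 to 115); floor 5 mm thick; walls up to 29 mm high; brass end block 16 mm thick. Three lengthwise ribs 3 mm thick at x = -15, 0, 15 mm, tops 23 mm up, leave four channels 12 mm wide at x = -22.5, -7.5, 7.5, 22.5 mm for the fins
- divider (a joint): slide of the black divider (8 mm thick, friction about 1.5 N, stays where left). Value: tray-frame y of its middle in m, 0 at mid-tray, positive to the brass end, range -0.1 to 0.1, starts at 0.005 to 0.075. At -0.035 the bays are 146 mm (brass end) and 76 mm (plain end) long
- divider_tab (a point): middle of the upright tab on the black divider: 30 mm wide across the tray (x), 10 mm thick along it (y), from 37 to 71 mm above the bench; the point is 59 mm up. Under the tab a crossbar 69 mm wide, 8 mm thick, lies on the tray walls, top 37 mm up. Axes as the tray's
- long_rack: long blue rack, 130 x 53 x 63 mm, about 0.14 kg; origin under its centre at the fin tips, y along it, x across, z up. Below: four lengthwise fins 8 wide, 20 high, rounded tips (the inner two 1.5 mm shorter), at x = -22.5, -7.5, 7.5, 22.5 mm; over them an 8 mm plate (top at z = 28 mm). Starts standing on its fins; either way round fits the tray
- long_rack_grip (a point): middle of the long blue rack's grip rib, over the rack's centre: the rib runs along the rack (40 mm in y), is 12 mm thick in x (pinch it there) and reaches from 28 to 63 mm above the fin tips; this point is 50 mm above the fin tips, so 50 mm above the bench at the start and 55 mm when fully home. Axes as the rack's
- short_rack: short orange rack, 60 x 53 x 63 mm, about 0.08 kg; origin under its centre at the fin tips, y along it, x across, z up. Below: four lengthwise fins 8 wide, 20 high, rounded tips (the inner two 1.5 mm shorter), at x = -22.5, -7.5, 7.5, 22.5 mm; over them an 8 mm plate (top at z = 28 mm). Starts standing on its fins; either way round fits the tray
- short_rack_grip (a point): middle of the short orange rack's grip rib, over the rack's centre: the rib runs along the rack (30 mm in y), is 12 mm thick in x (pinch it there) and reaches from 28 to 63 mm above the fin tips; this point is 50 mm above the fin tips, so 50 mm above the bench at the start and 55 mm when fully home. Axes as the rack's
- lamp_head (a point): near left lower corner of the bench lamp's grey head, a fixed obstacle over the right of the bench: a level bar that runs from this point 94 mm to world +x, 412 mm to world -y and 50 mm up
- solder_tin: bystander, to be left alone: round screw tin, white with a yellow lid, diameter 57 x 28 mm; origin at the centre of its underside
- borax_cone: bystander, to be left alone: white domed cone, diameter 29 x 41 mm; origin at the centre of its underside
- borax_dish: bystander, to be left alone: white round dish, diameter 72 x 18 mm; origin at the centre of its underside
- flux_bottle: bystander, to be left alone: white nozzle bottle, diameter 42 x 94 mm; origin at the centre of its underside
- polish_jar: bystander, to be left alone: white jar with a black lid, diameter 54 x 50 mm; origin at the centre of its underside
- caliper: bystander, to be left alone: digital caliper, 56 x 200 x 13 mm; origin at the centre of its underside
- shears: bystander, to be left alone: black-handled shears, 44 x 123 x 9 mm; origin at the centre of its underside

How it is judged:
At the end, for the whole second after the job is handed in: Both racks sit in the tray, fins on its floor (grip 52-57.5 mm up, within 4 mm of the centre line, yaw within 0.08, tilt under 0.06 rad): long one 10-60 mm from mid-tray to the brass end, short one 45-95 mm to the plain end, divider value -0.055 to -0.015 (x of long_rack_grip in the frame of tray between -0.004 and 0.004 m and y of long_rack_grip in the frame of tray between 0.01 and 0.06 m and z of long_rack_grip in the frame of tray between 0.052 and 0.0575 m and angle between the y axis of each of long_rack_grip, short_rack_grip and the y axis of tray, either way round below 0.08 rad and angle between each of long_rack_grip, short_rack_grip's own z axis and vertical below 0.06 rad and x of short_rack_grip in the frame of tray between -0.004 and 0.004 m and y of short_rack_grip in the frame of tray between -0.095 and -0.045 m and z of short_rack_grip in the frame of tray between 0.052 and 0.0575 m and value of joint divider between -0.055 and -0.015 m); the robot touches nothing.
It fails at once if the tin, the cone or the caliper is moved by more than 25 mm (distance of any of solder_tin, borax_cone, caliper from where it was at the start of the episode above 0.025 m).
It fails at once if a rack is dropped or forced into the tray (over 45 N between rack and tray) (contact force between any of long_rack, short_rack and tray above 45 N).
It also fails if it takes over 70 s, if anything falls off the work surface, if the arm or the gripper's body presses on something with over 40 N, if the wrist force passes 120 N, or if a joint passes its speed limit or range.

## Working session

There is one attempt and no reset: what is moved stays moved. The work goes in short steps, Python scripts to look and compute and a shell command to move; the robot and the scene stay as the last step left them, time stands still between calls to the robot, and variables do not carry over. Pictures are saved under pics/ and viewed, about 8 in all and at most 12, crops included, and the job is handed in when it is done.

```bash
mkdir -p pics; ls
cat > h.py <<'E'
import numpy as np, cv2
from workcell import bot
def snap(cam,name=None):
    im,d=bot.read_camera(cam); c=bot.get_calibration(cam)
    if name: cv2.imwrite(f'pics/{name}.png',im)
    return im,d,np.array(c['intrinsics']),np.array(c['view'])
def cloud(d,K,V,mask=None):
    m=(d>0) if mask is None else (mask&(d>0))
    v,u=np.nonzero(m); z=d[v,u]
    P=np.stack([(u-K[0,2])/K[0,0]*z,(v-K[1,2])/K[1,1]*z,z],1)
    return (P-V[:3,3])@V[:3,:3]
E
python3 - <<'E'
from h import *
s=bot.read_state(); print(s['time'],s['tool_pos'],s['tcp_rot'],s['width'])
for cam in ['top','side']:
    im,d,K,V=snap(cam,cam+'0')
    print(cam,'pos',-V[:3,:3].T@V[:3,3])
    for t in ['tray','divider','long_rack','short_rack','long_rack_grip','short_rack_grip','lamp_head','solder_tin','borax_cone','caliper','flux_bottle','polish_jar']:
        for r in bot.masks_of(cam,t)[:2]:
            P=cloud(d,K,V,r['region'])
            if len(P)>5:
                q=P[:,2]; print(t,round(r['p'],2),r['box'],len(P),P.mean(0).round(3),np.percentile(P,[2,98],axis=0).round(3).tolist())
E
```

```text
pics
0.0 [0.19652636 0.6449901  0.22993245] [-0.46296801 -3.10684127  0.00351065] 0.9973631519310658
top pos [0.38108771 0.00205061 1.40366808]
tray 0.69 [256.9, 185.0, 335.2, 231.5] 1501 [0.533 0.074 0.014] [[0.468, -0.042, -0.001], [0.597, 0.189, 0.055]]
divider 0.59 [281.6, 193.6, 290.7, 206.3] 30 [0.551 0.112 0.059] [[0.536, 0.104, 0.035], [0.57, 0.119, 0.076]]
long_rack 0.73 [203.3, 201.7, 242.1, 220.7] 578 [0.509 0.318 0.03 ] [[0.481, 0.257, 0.021], [0.537, 0.381, 0.064]]
short_rack 0.76 [362.3, 197.2, 380.3, 222.0] 273 [ 0.52  -0.177  0.032] [[0.493, -0.208, 0.016], [0.547, -0.149, 0.065]]
long_rack_grip 0.84 [201.8, 197.3, 246.1, 219.7] 608 [0.509 0.318 0.03 ] [[0.48, 0.256, 0.009], [0.54, 0.381, 0.064]]Traceback (most recent call last):
  File "<stdin>", line 7, in <module>
ValueError: it knows: borax_cone, borax_dish, caliper, divider, divider_tab, flux_bottle, long_rack, long_rack_grip, polish_jar, shears, short_rack, short_rack_grip, solder_tin, tray
```

Run:
```python
from h import *
ims=[]
for cam in ['top','side']:
    im,d,K,V=snap(cam); np.savez(f'{cam}0.npz',im=im,d=d,K=K,V=V)
    print(cam,'pos',-V[:3,:3].T@V[:3,3],'axes',V[:3,:3].round(2).tolist(),'f',K[0,0])
    ims.append(im)
    for t in ['tray','divider','divider_tab','long_rack','short_rack','solder_tin','borax_cone','caliper','flux_bottle','polish_jar','borax_dish','shears']:
        for r in bot.masks_of(cam,t)[:2]:
            P=cloud(d,K,V,r['region'])
            if len(P)>5:
                print(t,round(r['p'],2),r['box'],len(P),np.percentile(P,[2,98],axis=0).round(3).tolist())
cv2.imwrite('pics/top1.png',cv2.resize(ims[0][100:320,120:520],(800,440),interpolation=cv2.INTER_CUBIC))
cv2.imwrite('pics/side1.png',ims[1])
```

```text
top pos [0.38108771 0.00205061 1.40366808] axes [[0.02, -1.0, 0.0], [-0.99, -0.02, -0.11], [0.11, 0.0, -0.99]] f 404.2576210455421
tray 0.69 [258.1, 183.9, 334.0, 229.4] 1448 [[0.469, -0.041, -0.001], [0.598, 0.187, 0.056]]
divider 0.55 [362.8, 157.0, 379.8, 171.5] 235 [[0.652, -0.201, 0.002], [0.701, -0.152, 0.054]]
divider_tab 0.39 [216.5, 253.3, 274.0, 273.0] 394 [[0.313, 0.157, -0.001], [0.364, 0.339, 0.016]]
long_rack 0.73 [201.8, 203.6, 248.4, 222.0] 603 [[0.481, 0.256, 0.019], [0.537, 0.382, 0.064]]
short_rack 0.56 [359.5, 199.2, 382.0, 221.9] 272 [[0.494, -0.208, 0.021], [0.547, -0.149, 0.065]]
solder_tin 0.47 [282.5, 222.2, 298.8, 234.7] 223 [[0.424, 0.063, -0.001], [0.475, 0.117, 0.032]]
solder_tin 0.35 [203.7, 200.1, 243.6, 221.5] 621 [[0.479, 0.256, 0.003], [0.538, 0.382, 0.064]]
borax_cone 0.57 [290.8, 177.4, 298.2, 191.2] 51 [[0.595, 0.071, 0.004], [0.615, 0.097, 0.044]]
caliper 0.91 [217.1, 255.7, 274.1, 269.0] 321 [[0.32, 0.154, -0.0], [0.364, 0.338, 0.016]]
flux_bottle 0.5 [227.5, 152.7, 242.8, 166.2] 170 [[0.668, 0.271, 0.001], [0.706, 0.317, 0.092]]
polish_jar 0.77
[... 841 characters left out ...]
55, 0.007], [0.54, 0.374, 0.063]]
short_rack 0.38 [289.9, 216.3, 343.0, 271.6] 1646 [[0.466, -0.05, 0.002], [0.602, 0.176, 0.065]]
solder_tin 0.53 [279.2, 230.9, 300.9, 247.4] 316 [[0.428, 0.063, 0.003], [0.48, 0.117, 0.029]]
borax_cone 0.65 [367.3, 241.6, 371.7, 253.4] 19 [[0.658, 0.014, 0.002], [0.671, 0.044, 0.011]]
borax_cone 0.58 [340.9, 228.0, 350.6, 241.8] 111 [[0.6, 0.072, 0.003], [0.621, 0.087, 0.04]]
caliper 0.58 [240.2, 204.8, 260.1, 230.7] 203 [[0.317, 0.162, 0.003], [0.365, 0.344, 0.014]]
flux_bottle 0.79 [357.3, 179.3, 372.2, 211.5] 301 [[0.672, 0.271, 0.001], [0.724, 0.337, 0.084]]
polish_jar 0.3 [291.1, 215.3, 345.4, 270.1] 1656 [[0.464, -0.049, 0.003], [0.605, 0.176, 0.066]]
```

View pics/top1.png

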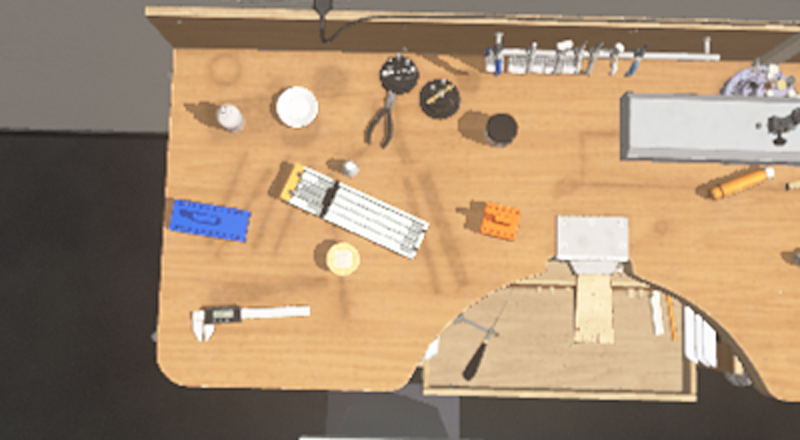

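View pics/side1.png

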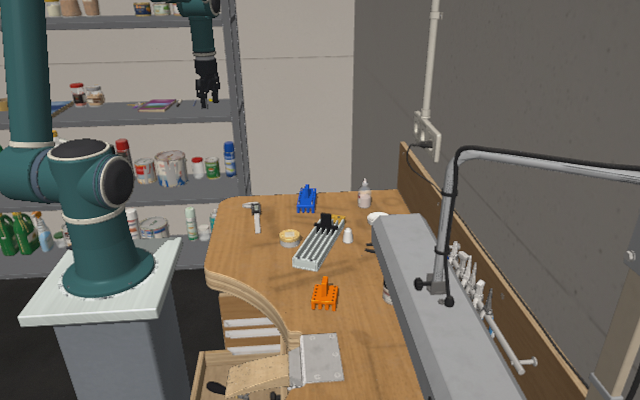

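The top view shows the tray slanting in the middle (crop px 280–430, 160–260), with its brass end at upper left. The blue rack is at left (210,220), the orange rack at right (500,220), the tin at (343,258) and the cone at (350,168). The lamp bar starts at about (622,95). The side view agrees.

Run:
```python
from h import *
C=[]
for cam in ['top','side']:
    z=np.load(cam+'0.npz'); C.append((cam,cloud(z['d'],z['K'],z['V'])))
def rect(P,lo,hi,zl,zh):
    m=(P[:,0]>lo[0])&(P[:,0]<hi[0])&(P[:,1]>lo[1])&(P[:,1]<hi[1])&(P[:,2]>zl)&(P[:,2]<zh)
    Q=P[m]; r=cv2.minAreaRect((Q[:,:2]*1000).astype(np.float32)); return len(Q),[np.round(a,1) for a in r],Q[:,2].mean().round(4)
for cam,P in C:
    print(cam)
    print('long',rect(P,(.46,.24),(.56,.42),.02,.034)); print('long rib',rect(P,(.46,.24),(.56,.42),.045,.07))
    print('short',rect(P,(.47,-.24),(.57,-.12),.02,.034)); print('short rib',rect(P,(.47,-.24),(.57,-.12),.045,.07))
    print('tray',rect(P,(.44,-.08),(.594,.22),.02,.033)); print('tab',rect(P,(.48,.06),(.6,.16),.05,.08))
    m=(P[:,0]>.5)&(P[:,0]<.85)&(P[:,1]<-.2)&(P[:,1]>-.9)&(P[:,2]>.1)&(P[:,2]<.45); print('lamp',np.percentile(P[m],[1,5,95,99],axis=0).round(3).tolist())
c=bot.get_calibration('wrist'); V=np.array(c['view']); print('wristcam',-V[:3,:3].T@V[:3,3],V[:3,:3].round(2).tolist(),c['intrinsics'][0][0])
```

```text
top
long (527, [array([510. , 319.6]), array([131.4,  53.3]), np.float64(82.4)], np.float64(0.0273))
long rib (48, [array([509.5, 318.5]), array([37.9, 12. ]), np.float64(82.3)], np.float64(0.0617))
short (225, [array([ 520.8, -178.5]), array([59.8, 53. ]), np.float64(78.4)], np.float64(0.0277))
short rib (39, [array([ 520.8, -178.4]), array([29.9, 12.5]), np.float64(79.2)], np.float64(0.0607))
tray (570, [array([501.9,  85.9]), array([252.2, 135.2]), np.float64(66.8)], np.float64(0.0259))
tab (33, [array([551. , 115.1]), array([10.8, 28.9]), np.float64(65.6)], np.float64(0.0679))
lamp [[0.591, -0.887, 0.106], [0.599, -0.826, 0.126], [0.839, -0.243, 0.431], [0.84, -0.208, 0.446]]
side
long (292, [array([513.2, 322. ]), array([138.2,  53.2]), np.float64(81.4)], np.float64(0.0278))
long rib (46, [array([512.9, 320.7]), array([44.7, 11.5]), np.float64(81.3)], np.float64(0.0576))
short (399, [array([ 523.9, -175.9]), array([65.6, 52.7]), np.float64(78.0)], np.float64(0.0274))
short rib (86, [array([ 523.8, -176.4]), array([32.1, 11.8]), np.float64(77.3)], np.float64(0.0585))
tray (757, [array([504.1,  88.8]), array([259.7, 138.7]), np.float64(67.3)], np.float64(0.0253))
tab (91, [array([554.1, 116.1]), array([15.1, 31.9]), np.float64(65.4)], np.float64(0.0622))
lamp [[0.593, -0.69, 0.112], [0.598, -0.663, 0.132], [0.841, -0.262, 0.423], [0.841, -0.213, 0.444]]
wristcam [0.12832928 0.66787576 0.37467162] [[0.29, 0.96, 0.0], [0.92, -0.28, 0.29], [0.27, -0.08, -0.96]] 321.80505493911517
```

```bash
cat >> h.py <<'E'
from scipy.spatial.transform import Rotation as R
def go(pos,deg,flip=False):
    """print shift/turn in tool axes to put TCP at pos, tool down, jaw axis (tool y) along world angle deg (mod 180)"""
    s=bot.read_state(); A=R.from_rotvec(s['tcp_rot']); p=np.array(s['tool_pos'])
    best=[]
    for k in (0,180):
        a=np.radians(deg+k); y=np.array([np.cos(a),np.sin(a),0]); z=np.array([0,0,-1.]); x=np.cross(y,z)
        B=R.from_matrix(np.stack([x,y,z],1)); best.append(((A.inv()*B).as_rotvec(degrees=True),k))
    best.sort(key=lambda t:np.linalg.norm(t[0])); r=best[1 if flip else 0]
    d=A.inv().apply(np.array(pos)-p)
    print('d mm',(d*1000).round(1),'rot deg',r[0].round(2),'now',p.round(4),'q6',round(s['q'][5],2),'t',round(s['time'],2),'w',round(s['width'],3),'F',np.round(s['wrist_force'],1))
E
python3 - <<'E'
from h import *
z=np.load('top0.npz'); P=cloud(z['d'],z['K'],z['V'])
Q=P[(P[:,2]>.02)&(P[:,2]<.034)&(P[:,0]>.46)&(P[:,0]<.61)&(P[:,1]>-.06)&(P[:,1]<.2)]
Q=Q[(np.hypot(Q[:,0]-.45,Q[:,1]-.09)>.04)&(np.hypot(Q[:,0]-.607,Q[:,1]-.083)>.024)]
print(len(Q),cv2.minAreaRect((Q[:,:2]*1000).astype(np.float32)))
d=z['d'];K=z['K'];V=z['V']
m=np.zeros(d.shape,bool);m[145:182,425:520]=1;L=cloud(d,K,V,m);L=L[L[:,2]>.1];print('lamp top',np.percentile(L,[2,50,98],axis=0).round(3))
print(R.from_rotvec(bot.read_state()['tcp_rot']).as_matrix().round(2))
go((.53,.08,.25),66.5)
E
```

```text
453 ((533.1099243164062, 72.51306915283203), (252.18136596679688, 67.37044525146484), 66.77320861816406)
lamp top [[ 0.591 -0.559  0.252]
 [ 0.631 -0.436  0.289]
 [ 0.682 -0.322  0.309]]
[[-0.96  0.29  0.  ]
 [ 0.29  0.96  0.  ]
 [-0.    0.   -1.  ]]
d mm [-483.7 -444.   -18.7] rot deg [0.   0.   6.55] now [0.1968 0.6457 0.2313] q6 -0.04 t 1.65 w 0.997 F [0.2 0.3 0. ]
```

```bash
python3 -m inch '[{"dx":-0.12,"dy":-0.11,"dz":-0.019,"az":1.5},{"dx":-0.25,"dy":-0.23,"dz":-0.019,"az":3},{"dx":-0.40,"dy":-0.36,"dz":-0.019,"az":5},{"dx":-0.484,"dy":-0.444,"dz":-0.019,"az":6.5},{"dx":-0.484,"dy":-0.444,"dz":-0.019,"az":6.5},{"dx":-0.484,"dy":-0.444,"dz":-0.019,"az":6.5},{"dx":-0.484,"dy":-0.444,"dz":-0.019,"az":6.5},{"dx":-0.484,"dy":-0.444,"dz":-0.019,"az":6.5},{"dx":-0.484,"dy":-0.444,"dz":-0.019,"az":6.5},{"dx":-0.484,"dy":-0.444,"dz":-0.019,"az":6.5},{"dx":-0.484,"dy":-0.444,"dz":-0.019,"az":6.5},{"dx":-0.484,"dy":-0.444,"dz":-0.019,"az":6.5},{"dx":-0.484,"dy":-0.444,"dz":-0.019,"az":6.5},{"dx":-0.484,"dy":-0.444,"dz":-0.019,"az":6.5}]'
python3 - <<'E'
from h import *
go((.53,.08,.25),66.5)
im,d,K,V=snap('wrist','w1'); np.savez('w1.npz',im=im,d=d,K=K,V=V)
P=cloud(d,K,V)
Q=P[(P[:,2]>.02)&(P[:,2]<.034)&(P[:,0]>.46)&(P[:,0]<.61)&(P[:,1]>-.06)&(P[:,1]<.2)]
Q=Q[(np.hypot(Q[:,0]-.45,Q[:,1]-.09)>.04)&(np.hypot(Q[:,0]-.607,Q[:,1]-.083)>.024)]
print(len(Q),cv2.minAreaRect((Q[:,:2]*1000).astype(np.float32)))
T=P[(P[:,2]>.045)&(P[:,2]<.08)&(np.hypot(P[:,0]-.551,P[:,1]-.115)<.03)]
print('tab',len(T),cv2.minAreaRect((T[:,:2]*1000).astype(np.float32)))
E
```

```text
d mm [-483.7 -444.   -18.7] rot deg [0.   0.   6.55] now [0.1968 0.6457 0.2313] q6 -0.04 t 1.65 w 0.997 F [0.2 0.3 0. ]
0 ((0.0, 0.0), (0.0, 0.0), 0.0)
tab 0 ((0.0, 0.0), (0.0, 0.0), 0.0)invalid input at $[0]: expected keys dx, dy, dz, ax, ay, az, fingers
```

View pics/w1.png

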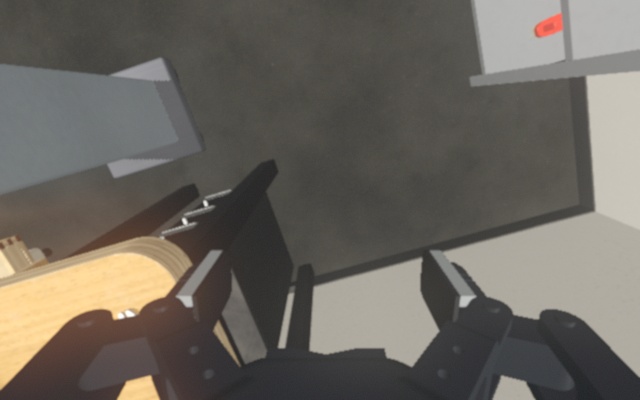

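The move was refused because every key is required, so this picture only shows the gripper off the bench edge. I'll resend it with all the keys.

```bash
python3 -m inch '[{"dx":-0.484,"dy":-0.444,"dz":-0.019,"ax":0,"ay":0,"az":6.5,"fingers":1},{"dx":-0.484,"dy":-0.444,"dz":-0.019,"ax":0,"ay":0,"az":6.5,"fingers":1},{"dx":-0.484,"dy":-0.444,"dz":-0.019,"ax":0,"ay":0,"az":6.5,"fingers":1},{"dx":-0.484,"dy":-0.444,"dz":-0.019,"ax":0,"ay":0,"az":6.5,"fingers":1},{"dx":-0.484,"dy":-0.444,"dz":-0.019,"ax":0,"ay":0,"az":6.5,"fingers":1},{"dx":-0.484,"dy":-0.444,"dz":-0.019,"ax":0,"ay":0,"az":6.5,"fingers":1},{"dx":-0.484,"dy":-0.444,"dz":-0.019,"ax":0,"ay":0,"az":6.5,"fingers":1},{"dx":-0.484,"dy":-0.444,"dz":-0.019,"ax":0,"ay":0,"az":6.5,"fingers":1},{"dx":-0.484,"dy":-0.444,"dz":-0.019,"ax":0,"ay":0,"az":6.5,"fingers":1},{"dx":-0.484,"dy":-0.444,"dz":-0.019,"ax":0,"ay":0,"az":6.5,"fingers":1},{"dx":-0.484,"dy":-0.444,"dz":-0.019,"ax":0,"ay":0,"az":6.5,"fingers":1},{"dx":-0.484,"dy":-0.444,"dz":-0.019,"ax":0,"ay":0,"az":6.5,"fingers":1},{"dx":-0.484,"dy":-0.444,"dz":-0.019,"ax":0,"ay":0,"az":6.5,"fingers":1},{"dx":-0.484,"dy":-0.444,"dz":-0.019,"ax":0,"ay":0,"az":6.5,"fingers":1}]'
cat > tray.py <<'E'
from h import *
import sys
go((.53,.08,.25),66.5)
im,d,K,V=snap('wrist',sys.argv[1]); np.savez(sys.argv[1]+'.npz',im=im,d=d,K=K,V=V)
P=cloud(d,K,V)
Q=P[(P[:,2]>.02)&(P[:,2]<.034)&(P[:,0]>.46)&(P[:,0]<.61)&(P[:,1]>-.06)&(P[:,1]<.2)]
Q=Q[(np.hypot(Q[:,0]-.45,Q[:,1]-.09)>.04)&(np.hypot(Q[:,0]-.607,Q[:,1]-.083)>.024)]
print(len(Q),cv2.minAreaRect((Q[:,:2]*1000).astype(np.float32)))
u=np.array([np.cos(np.radians(66.7)),np.sin(np.radians(66.7))]);w=np.array([u[1],-u[0]]);c=np.array([.5311,.0679])
S=np.stack([(P[:,:2]-c)@w,(P[:,:2]-c)@u],1)*1000
n=(abs(S[:,0])<36)&(S[:,1]>-128)&(S[:,1]<138)
T=S[n&(P[:,2]>.045)&(P[:,2]<.08)]; print('tab(tray frame mm)',len(T),cv2.minAreaRect(T.astype(np.float32)))
r=n&(abs(S[:,1])<110)&(P[:,2]>.015)&(P[:,2]<.027)&(abs(S[:,0])<22)
h=np.histogram(S[r,0],bins=np.arange(-22.5,23.5,1)); print(h[0])
E
python3 tray.py w2
```

```text
time: 3.45
tool_pos: [0.5297, 0.0809, 0.2502]
tcp_rot: [-0.636, -3.076, -0.0]
wrist_force: [0.3, -0.3, 0.4]
width: 1.003
d mm [-0.6 -0.7  0.2] rot deg [ 0.01 -0.02  0.14] now [0.5297 0.0809 0.2502] q6 -1.06 t 3.45 w 1.003 F [ 0.3 -0.3  0.4]
5003 ((536.9544677734375, 76.66838073730469), (253.37623596191406, 67.42347717285156), 66.7060546875)
tab(tray frame mm) 378 ((1.313283920288086, 56.85163116455078), (10.135857582092285, 29.519556045532227), 89.25891876220703)
[  1   3   4   4   5   4   2 190 237 122  91   2   4   3   4   4   5   5
   4   3   4   3 137 233 151 171   3   4   4   3   4   4   4   4   4   3
   3 194 291 118  77   2   5   2   2]
```

View pics/w2.png

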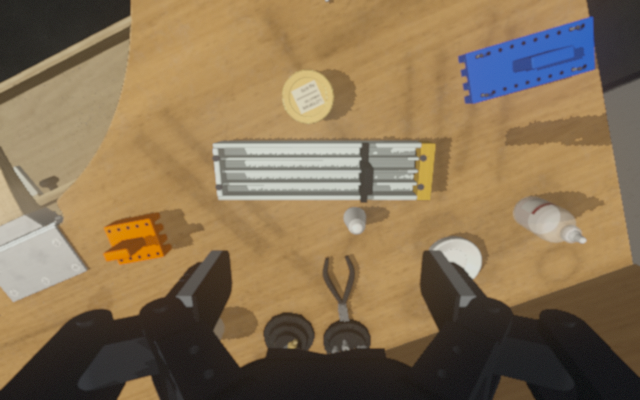

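The view is clear. Tray at px 215–435 × 142–200, brass end on the right, tab at about x=366, and both racks visible. The wrist and top cameras disagree by about 5 mm, so I'll turn the tool half round over the same scene to cancel the wrist camera's mounting bias.

```bash
python3 -m inch '[{"dx":0,"dy":0,"dz":0,"ax":0,"ay":0,"az":30,"fingers":0.2},{"dx":0,"dy":0,"dz":0,"ax":0,"ay":0,"az":45,"fingers":0.2},{"dx":0,"dy":0,"dz":0,"ax":0,"ay":0,"az":60,"fingers":0.2},{"dx":0,"dy":0,"dz":0,"ax":0,"ay":0,"az":70,"fingers":0.2},{"dx":0,"dy":0,"dz":0,"ax":0,"ay":0,"az":80,"fingers":0.2},{"dx":0,"dy":0,"dz":0,"ax":0,"ay":0,"az":90,"fingers":0.2},{"dx":0,"dy":0,"dz":0,"ax":0,"ay":0,"az":100,"fingers":0.2},{"dx":0,"dy":0,"dz":0,"ax":0,"ay":0,"az":110,"fingers":0.2},{"dx":0,"dy":0,"dz":0,"ax":0,"ay":0,"az":120,"fingers":0.2},{"dx":0,"dy":0,"dz":0,"ax":0,"ay":0,"az":130,"fingers":0.2},{"dx":0,"dy":0,"dz":0,"ax":0,"ay":0,"az":140,"fingers":0.2},{"dx":0,"dy":0,"dz":0,"ax":0,"ay":0,"az":150,"fingers":0.2},{"dx":0,"dy":0,"dz":0,"ax":0,"ay":0,"az":160,"fingers":0.2},{"dx":0,"dy":0,"dz":0,"ax":0,"ay":0,"az":170,"fingers":0.2},{"dx":0,"dy":0,"dz":0,"ax":0,"ay":0,"az":180,"fingers":0.2},{"dx":0,"dy":0,"dz":0,"ax":0,"ay":0,"az":180,"fingers":0.2},{"dx":0,"dy":0,"dz":0,"ax":0,"ay":0,"az":180,"fingers":0.2},{"dx":0,"dy":0,"dz":0,"ax":0,"ay":0,"az":180,"fingers":0.2},{"dx":0,"dy":0,"dz":0,"ax":0,"ay":0,"az":180,"fingers":0.2}]'
python3 tray.py w3
python3 - <<'E'
from h import *
# rack fits in both wrist views
for n in ('w2','w3'):
    z=np.load(n+'.npz');P=cloud(z['d'],z['K'],z['V'])
    for nm,c,hl in (('long',(.512,.321),.085),('short',(.523,-.175),.05)):
        m=(np.hypot(P[:,0]-c[0],P[:,1]-c[1])<hl)
        for lo,hi in((.02,.034),(.05,.07)):
            Q=P[m&(P[:,2]>lo)&(P[:,2]<hi)]
            if len(Q)>10: print(n,nm,len(Q),cv2.minAreaRect((Q[:,:2]*1000).astype(np.float32)))
E
```

```text
time: 5.88
tool_pos: [0.5295, 0.0816, 0.2503]
tcp_rot: [-3.077, 0.631, 0.0]
wrist_force: [0.2, -0.4, 0.3]
width: 0.6
d mm [1.  1.3 0.3] rot deg [-0.01  0.01  0.34] now [0.5295 0.0816 0.2503] q6 2.08 t 5.88 w 0.6 F [ 0.2 -0.4  0.3]
5003 ((536.7982788085938, 76.73741912841797), (253.15940856933594, 67.64614868164062), 66.61809539794922)
tab(tray frame mm) 378 ((2.5114307403564453, 57.01227569580078), (10.277331352233887, 29.55290985107422), 89.39440155029297)
[  0   3   3   4   4   4   3   6 169 164 286  71   3   4   4   3   3   4
   3   3   4   6   2 118 120 282  83   3   5   3   3   3   5   4   3   3
   7   2 128 100 291  37   3   5   1]
w2 long 5852 ((514.2048950195312, 324.210693359375), (130.6965789794922, 53.09575271606445), 82.31228637695312)
w2 long 684 ((514.0604248046875, 323.97320556640625), (40.58912658691406, 12.08707332611084), 82.31452941894531)
w2 short 1634 ((524.8300170898438, -173.29937744140625), (61.76522445678711, 53.229637145996094), 78.04216766357422)
w2 short 393 ((524.7109985351562, -173.47886657714844), (30.584972381591797, 12.321493148803711), 77.75634002685547)
w3 long 3488 ((514.662109375, 324.3946228027344), (131.25765991210938, 53.43135452270508), 82.30895233154297)
w3 long 488 ((514.8346557617188, 324.0192565917969), (41.15724563598633, 12.014477729797363), 82.22862243652344)
w3 short 2587 ((524.7796630859375, -173.72633361816406), (61.54785919189453, 53.00105667114258), 77.66710662841797)
w3 short 527 ((524.7791748046875, -174.03443908691406), (32.582149505615234, 12.098504066467285), 77.93653869628906)
```

The half-turn agrees within about 1 mm, so the wrist camera is trustworthy and the top camera is about 4–5 mm off. Now the divider.

```bash
python3 -c "
from h import *
go((.5555,.1195,.043),66.66); go((.5212,.0400,.043),66.66)"
```

```text
d mm [  8.9 -45.2 207.3] rot deg [-0.01  0.01  0.14] now [0.5296 0.0814 0.2503] q6 2.08 t 5.92 w 0.603 F [-0.2  0.6 -0. ]
d mm [  8.7  41.4 207.3] rot deg [-0.01  0.01  0.14] now [0.5296 0.0814 0.2503] q6 2.08 t 5.92 w 0.603 F [-0.2  0.6 -0. ]
```

```bash
python3 -m inch '[{"dx":0.009,"dy":-0.045,"dz":0.06,"ax":0,"ay":0,"az":0,"fingers":0.2},{"dx":0.009,"dy":-0.045,"dz":0.12,"ax":0,"ay":0,"az":0,"fingers":0.0},{"dx":0.009,"dy":-0.045,"dz":0.16,"ax":0,"ay":0,"az":0,"fingers":0.0},{"dx":0.009,"dy":-0.045,"dz":0.19,"ax":0,"ay":0,"az":0,"fingers":0.0},{"dx":0.009,"dy":-0.045,"dz":0.207,"ax":0,"ay":0,"az":0,"fingers":0.0},{"dx":0.009,"dy":-0.045,"dz":0.207,"ax":0,"ay":0,"az":0,"fingers":0.0},{"dx":0.009,"dy":-0.045,"dz":0.207,"ax":0,"ay":0,"az":0,"fingers":-1},{"dx":0.009,"dy":-0.045,"dz":0.207,"ax":0,"ay":0,"az":0,"fingers":-1},{"dx":0.009,"dy":-0.045,"dz":0.207,"ax":0,"ay":0,"az":0,"fingers":-1},{"dx":0.009,"dy":-0.045,"dz":0.207,"ax":0,"ay":0,"az":0,"fingers":-1},{"dx":0.009,"dy":-0.045,"dz":0.207,"ax":0,"ay":0,"az":0,"fingers":-1},{"dx":0.009,"dy":-0.045,"dz":0.207,"ax":0,"ay":0,"az":0,"fingers":-1}]' 25
python3 -c "
from h import *
go((.5212,.0400,.043),66.66)"
```

```text
time: 7.42
tool_pos: [0.5572, 0.1194, 0.0453]
tcp_rot: [-3.076, 0.631, -0.005]
wrist_force: [-1.4, -1.6, 6.3]
width: 0.115
d mm [-1.8 87.2  2.2] rot deg [-0.11 -0.16  0.14] now [0.5572 0.1194 0.0453] q6 2.14 t 7.42 w 0.115 F [-1.4 -1.6  6.3]
```

```bash
python3 -m inch '[{"dx":0,"dy":0.0,"dz":-0.002,"ax":0,"ay":0,"az":0,"fingers":-1},{"dx":0,"dy":0.015,"dz":-0.002,"ax":0,"ay":0,"az":0,"fingers":-1},{"dx":0,"dy":0.03,"dz":-0.002,"ax":0,"ay":0,"az":0,"fingers":-1},{"dx":0,"dy":0.045,"dz":-0.002,"ax":0,"ay":0,"az":0,"fingers":-1},{"dx":0,"dy":0.06,"dz":-0.002,"ax":0,"ay":0,"az":0,"fingers":-1},{"dx":0,"dy":0.075,"dz":-0.002,"ax":0,"ay":0,"az":0,"fingers":-1},{"dx":0,"dy":0.087,"dz":-0.002,"ax":0,"ay":0,"az":0,"fingers":-1},{"dx":0,"dy":0.087,"dz":-0.002,"ax":0,"ay":0,"az":0,"fingers":-1},{"dx":0,"dy":0.087,"dz":-0.002,"ax":0,"ay":0,"az":0,"fingers":-1}]' 25
python3 -c "
from h import *
go((.5212,.0400,.043),66.66)"
```

```text
time: 8.55
tool_pos: [0.5222, 0.0384, 0.0455]
tcp_rot: [3.077, -0.632, 0.004]
wrist_force: [4.1, -3.0, -13.1]
width: 0.113
d mm [-1.6 -1.1  2.5] rot deg [-0.02 -0.15  0.14] now [0.5222 0.0384 0.0455] q6 2.0 t 8.55 w 0.113 F [  4.1  -3.  -13.1]
```

```bash
python3 -m inch '[{"dx":0,"dy":0,"dz":0.002,"ax":0,"ay":0,"az":0,"fingers":0.2},{"dx":0,"dy":0,"dz":0,"ax":0,"ay":0,"az":0,"fingers":0.2},{"dx":0,"dy":0,"dz":0,"ax":0,"ay":0,"az":0,"fingers":0.2},{"dx":0,"dy":0,"dz":-0.06,"ax":0,"ay":0,"az":0,"fingers":0.2},{"dx":0,"dy":0,"dz":-0.12,"ax":0,"ay":0,"az":0,"fingers":0.2},{"dx":0,"dy":0,"dz":-0.18,"ax":0,"ay":0,"az":0,"fingers":0.2},{"dx":0,"dy":0,"dz":-0.18,"ax":0,"ay":0,"az":0,"fingers":0.2},{"dx":0,"dy":0,"dz":-0.18,"ax":0,"ay":0,"az":0,"fingers":0.2}]'
python3 tray.py w4; python3 -c "
from h import *
go((.5248,-.1738,.16),-12.1)
go((.5248,-.1738,.16),-12.1,True)"
```

```text
time: 9.55
tool_pos: [0.5217, 0.0386, 0.2259]
tcp_rot: [-3.077, 0.631, -0.006]
wrist_force: [-0.6, 0.2, -0.1]
width: 0.598
d mm [ -8.6 -41.3 -24.1] rot deg [-0.05 -0.2   0.31] now [0.5217 0.0386 0.2259] q6 2.0 t 9.55 w 0.598 F [-0.6  0.2 -0.1]
5349 ((536.1963500976562, 76.6454086303711), (253.0635528564453, 68.33460998535156), 66.42494201660156)
tab(tray frame mm) 349 ((0.719660758972168, -29.75548553466797), (30.583782196044922, 9.771526336669922), 0.47700610756874084)
[  2   1   1   1   2   2  75 118 179 377   3   2   3   3   1   2   2   1
   3   1   2  60 116 178 317   4   2   3   2   2   2   2   2   2   2   1
  12 185 194 364   3   2   1   3   1]
d mm [ 87.2 193.6  64.6] rot deg [-3.000e-02 -6.000e-02  7.891e+01] now [0.5208 0.0386 0.2244] q6 2.0 t 9.6 w 0.594 F [-0.4 -0.5 -0.3]
d mm [ 87.2 193.6  64.6] rot deg [ 7.0000e-02 -3.0000e-02 -1.0109e+02] now [0.5208 0.0386 0.2244] q6 2.0 t 9.6 w 0.594 F [-0.4 -0.5 -0.3]
```

```bash
python3 -m inch '[{"dx":0.02,"dy":0.04,"dz":0,"ax":0,"ay":0,"az":-20,"fingers":0.2},{"dx":0.04,"dy":0.08,"dz":0,"ax":0,"ay":0,"az":-40,"fingers":0.2},{"dx":0.06,"dy":0.13,"dz":0,"ax":0,"ay":0,"az":-60,"fingers":0.2},{"dx":0.087,"dy":0.194,"dz":0.0,"ax":0,"ay":0,"az":-70,"fingers":0.2},{"dx":0.087,"dy":0.194,"dz":0.0,"ax":0,"ay":0,"az":-80,"fingers":0.2},{"dx":0.087,"dy":0.194,"dz":0.0,"ax":0,"ay":0,"az":-90,"fingers":0.2},{"dx":0.087,"dy":0.194,"dz":0.0,"ax":0,"ay":0,"az":-101,"fingers":0.2},{"dx":0.087,"dy":0.194,"dz":0,"ax":0,"ay":0,"az":-101,"fingers":0.2},{"dx":0.087,"dy":0.194,"dz":0,"ax":0,"ay":0,"az":-101,"fingers":0.2},{"dx":0.087,"dy":0.194,"dz":0,"ax":0,"ay":0,"az":-101,"fingers":0.2},{"dx":0.087,"dy":0.194,"dz":0,"ax":0,"ay":0,"az":-101,"fingers":0.2},{"dx":0.087,"dy":0.194,"dz":0,"ax":0,"ay":0,"az":-101,"fingers":0.2}]'
python3 - <<'E'
from h import *
for i in range(2):
    im,d,K,V=snap('wrist','w5');P=cloud(d,K,V)
    for lo,hi in((.02,.034),(.05,.07)):
        Q=P[(np.hypot(P[:,0]-.5248,P[:,1]+.1738)<.05)&(P[:,2]>lo)&(P[:,2]<hi)]; print(len(Q),cv2.minAreaRect((Q[:,:2]*1000).astype(np.float32)))
go((.5248,-.1738,.031),-12.1)
E
```

```text
time: 11.1
tool_pos: [0.5237, -0.1737, 0.2231]
tcp_rot: [-2.446, -1.97, 0.002]
wrist_force: [-0.3, -0.3, -0.3]
width: 0.6
2320 ((525.153564453125, -174.1636505126953), (60.362831115722656, 53.02839660644531), 77.578125)
379 ((525.5449829101562, -173.62799072265625), (29.100637435913086, 10.902884483337402), 77.7417221069336)
2303 ((525.0663452148438, -174.40475463867188), (60.77983474731445, 52.98623275756836), 77.73262786865234)
407 ((525.2967529296875, -173.620849609375), (29.362571716308594, 11.846752166748047), 77.72126770019531)
d mm [  0.2   0.8 192.8] rot deg [-0.02  0.02 -0.15] now [ 0.5241 -0.1738  0.2238] q6 -0.15 t 11.2 w 0.601 F [-0.2 -0.7  0.2]
```

```bash
python3 -m inch '[{"dx":0,"dy":0.001,"dz":0.06,"ax":0,"ay":0,"az":-0.3,"fingers":0.2},{"dx":0,"dy":0.001,"dz":0.12,"ax":0,"ay":0,"az":-0.3,"fingers":0.0},{"dx":0,"dy":0.001,"dz":0.16,"ax":0,"ay":0,"az":0,"fingers":0.0},{"dx":0,"dy":0.001,"dz":0.18,"ax":0,"ay":0,"az":0,"fingers":0.0},{"dx":0,"dy":0.001,"dz":0.190,"ax":0,"ay":0,"az":0,"fingers":0.0},{"dx":0,"dy":0.001,"dz":0.190,"ax":0,"ay":0,"az":0,"fingers":-0.6},{"dx":0,"dy":0.001,"dz":0.190,"ax":0,"ay":0,"az":0,"fingers":-1},{"dx":0,"dy":0.001,"dz":0.190,"ax":0,"ay":0,"az":0,"fingers":-1},{"dx":0,"dy":0.001,"dz":0.190,"ax":0,"ay":0,"az":0,"fingers":-1},{"dx":0,"dy":0.001,"dz":0.190,"ax":0,"ay":0,"az":0,"fingers":-1},{"dx":0,"dy":0.001,"dz":0.190,"ax":0,"ay":0,"az":0,"fingers":-1},{"dx":0,"dy":0.001,"dz":0.15,"ax":0,"ay":0,"az":0,"fingers":-1},{"dx":0,"dy":0.001,"dz":0.09,"ax":0,"ay":0,"az":0,"fingers":-1},{"dx":0,"dy":0.001,"dz":0.05,"ax":0,"ay":0,"az":0,"fingers":-1},{"dx":0,"dy":0.001,"dz":0.05,"ax":0,"ay":0,"az":0,"fingers":-1}]' 40
python3 - <<'E'
from h import *
u=np.array([np.cos(np.radians(66.6)),np.sin(np.radians(66.6))]);o=np.array([.535,.0722])
t=o-.077*u; print(t); go((t[0],t[1],.14),-23.4)
im,d,K,V=snap('wrist','w6')
E
```

```text
time: 13.08
tool_pos: [0.528, -0.1751, 0.1785]
tcp_rot: [2.44, 1.967, 0.006]
wrist_force: [-0.2, -0.1, -0.3]
width: 0.134
[0.50441961 0.00153289]
d mm [167.7 -60.8  37.7] rot deg [ 0.49  0.04 11.15] now [ 0.528  -0.1751  0.1785] q6 -0.15 t 13.07 w 0.134 F [-0.2 -0.1 -0.3]
```

View pics/w6.png

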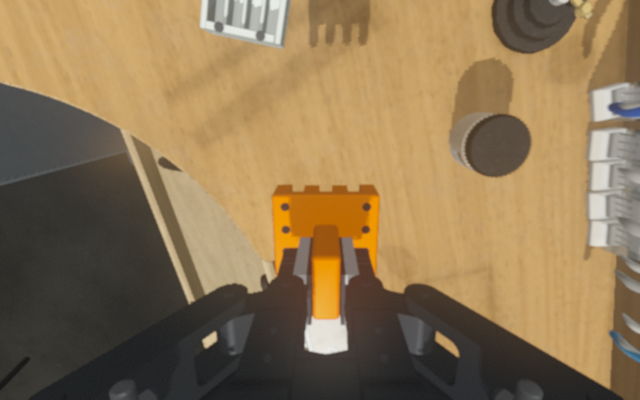

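The orange rack is held squarely, with its rib between the pads at px (328,275). Next I'll carry it over the plain bay and look at the alignment from there.

```bash
python3 -m inch '[{"dx":0.04,"dy":-0.015,"dz":0.0,"ax":0,"ay":0,"az":3,"fingers":-1},{"dx":0.085,"dy":-0.03,"dz":0.01,"ax":0,"ay":0,"az":6,"fingers":-1},{"dx":0.13,"dy":-0.046,"dz":0.02,"ax":0.2,"ay":0,"az":9,"fingers":-1},{"dx":0.168,"dy":-0.061,"dz":0.038,"ax":0.5,"ay":0,"az":11.1,"fingers":-1},{"dx":0.168,"dy":-0.061,"dz":0.038,"ax":0.5,"ay":0,"az":11.1,"fingers":-1},{"dx":0.168,"dy":-0.061,"dz":0.038,"ax":0.5,"ay":0,"az":11.1,"fingers":-1},{"dx":0.168,"dy":-0.061,"dz":0.038,"ax":0.5,"ay":0,"az":11.1,"fingers":-1},{"dx":0.168,"dy":-0.061,"dz":0.038,"ax":0.5,"ay":0,"az":11.1,"fingers":-1}]'
cat > align.py <<'E'
from h import *
import sys
nm,half,yt=sys.argv[1],float(sys.argv[2]),float(sys.argv[3])
a=[]
for i in range(3):
    s=bot.read_state(); im,d,K,V=snap('wrist',nm); P=cloud(d,K,V); np.savez(nm+'.npz',im=im,d=d,K=K,V=V)
    u=np.array([np.cos(np.radians(66.6)),np.sin(np.radians(66.6))]);w=np.array([u[1],-u[0]]);o=np.array([.535,.0722])
    S=np.stack([(P[:,:2]-o)@w,(P[:,:2]-o)@u],1)*1000
    b=(P[:,2]>.021)&(P[:,2]<.026)&(abs(S[:,0])<22)&(abs(S[:,1])<112)
    # rib centres by y: fit line of each rib jointly: x = c + k*y + rib offset
    x,y=S[b].T; off=np.round(x/15)*15; k=abs(x-off)<4; f=np.polyfit(y[k],(x-off)[k],1)
    tp=np.array(s['tool_pos']); A=R.from_rotvec(s['tcp_rot']).as_matrix()
    # points of rack plate top (rack frame: relative to TCP): height ~ TCP-5.5mm
    h=P[:,2]-tp[2]; L=(P-tp)@A
    q=(abs(h+.006)<.005)&(abs(L[:,0])<half+.01)&(abs(L[:,1])<.04)
    rr=cv2.minAreaRect((L[q][:,:2]*1000).astype(np.float32)) if q.sum()>20 else None
    tcp=(tp[:2]-o)*1000; ya=A[:,1]
    print('ribs n',k.sum(),'slope deg',np.degrees(f[0]).round(2),'x at bay',np.polyval(f,yt).round(2),'| TCP tray x,y',(tcp@w).round(2),(tcp@u).round(2),'z',tp[2].round(4),'jaw dev',((np.degrees(np.arctan2(ya[1],ya[0]))+23.4+90)%180-90).round(2),'rack',q.sum(),rr,'F',np.round(s['wrist_force'],1),'t',s['time'])
E
python3 align.py w7 .03 -77; python3 -c "
from h import *
go((.5044,.0015,.14),-23.4)"
```

```text
time: 14.12
tool_pos: [0.5028, 0.0016, 0.1376]
tcp_rot: [-2.624, -1.722, 0.005]
wrist_force: [-0.6, -0.3, -0.4]
width: 0.13
ribs n 2013 slope deg -0.07 x at bay 0.06 | TCP tray x,y -1.53 -77.56 z 0.1376 jaw dev -0.03 rack 5418 ((8.316913604736328, 0.3462066650390625), (53.29208755493164, 44.78218460083008), 89.8109359741211) F [-0.6 -0.3 -0.4] t 14.125
ribs n 2017 slope deg -0.07 x at bay -0.04 | TCP tray x,y -1.6 -77.51 z 0.1377 jaw dev -0.03 rack 5412 ((7.925760269165039, 0.39002037048339844), (53.28607177734375, 45.8294677734375), 89.62427520751953) F [-0.1  0.2 -1.6] t 14.175
ribs n 2007 slope deg -0.07 x at bay -0.09 | TCP tray x,y -1.7 -77.41 z 0.1376 jaw dev -0.02 rack 5414 ((8.331175804138184, 0.3612804412841797), (44.738006591796875, 53.2203254699707), 0.005473589524626732) F [ 0.1  0.6 -0.5] t 14.225
d mm [ 0.3  1.8 -2.4] rot deg [-0.25  0.05 -0.01] now [0.5026 0.002  0.1376] q6 0.36 t 14.28 w 0.138 F [ 0.6 -0.2 -0.5]
```

View pics/w7.png

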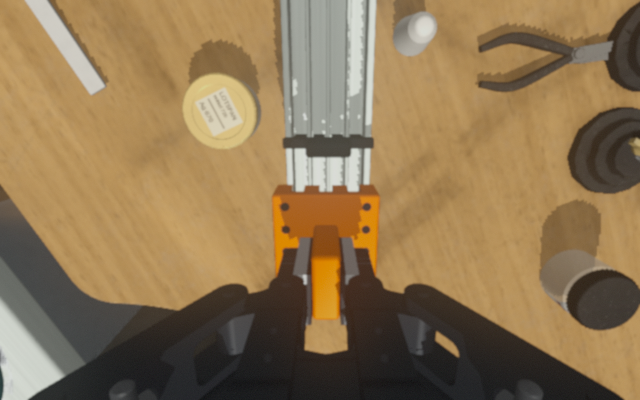

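```bash
python3 -m inch '[{"dx":0,"dy":0.0015,"dz":0.03,"ax":-0.2,"ay":0,"az":0,"fingers":-1},{"dx":0,"dy":0.0015,"dz":0.055,"ax":-0.2,"ay":0,"az":0,"fingers":-1},{"dx":0,"dy":0.0015,"dz":0.07,"ax":-0.2,"ay":0,"az":0,"fingers":-1},{"dx":0,"dy":0.0015,"dz":0.074,"ax":-0.2,"ay":0,"az":0,"fingers":-1},{"dx":0,"dy":0.0015,"dz":0.074,"ax":-0.2,"ay":0,"az":0,"fingers":-1},{"dx":0,"dy":0.0015,"dz":0.074,"ax":-0.2,"ay":0,"az":0,"fingers":-1}]'
python3 align.py w8 .03 -77; python3 -c "
from h import *
go((.5044,.0015,.0385),-23.4)"
```

```text
time: 15.02
tool_pos: [0.5047, 0.0014, 0.0647]
tcp_rot: [2.625, 1.724, 0.001]
wrist_force: [0.7, -0.1, -1.0]
width: 0.131
ribs n 2630 slope deg -0.06 x at bay 0.09 | TCP tray x,y 0.29 -77.0 z 0.0647 jaw dev -0.01 rack 5437 ((7.837551116943359, 0.4327125549316406), (53.17975997924805, 45.435630798339844), 89.91381072998047) F [ 0.7 -0.1 -1. ] t 15.025
ribs n 2596 slope deg -0.06 x at bay 0.01 | TCP tray x,y 0.22 -77.03 z 0.0646 jaw dev -0.01 rack 5422 ((8.086264610290527, 0.3699970245361328), (45.065250396728516, 53.13386154174805), 0.1743466705083847) F [ 0.3 -0.3 -0.8] t 15.075
ribs n 2670 slope deg -0.12 x at bay 0.11 | TCP tray x,y 0.1 -77.06 z 0.0645 jaw dev -0.01 rack 5423 ((8.050217628479004, 0.38057899475097656), (44.898162841796875, 53.27058029174805), 0.062236376106739044) F [-0.4  0.3 -1.9] t 15.125
d mm [ 0.1 -0.  25.9] rot deg [ 0.03  0.02 -0.01] now [0.5044 0.0014 0.0644] q6 0.36 t 15.18 w 0.131 F [-0.3 -1.1  0.1]
```

```bash
python3 -m inch '[{"dx":0,"dy":-0.0004,"dz":0.003,"ax":0,"ay":0,"az":0,"fingers":-1},{"dx":0,"dy":-0.0004,"dz":0.006,"ax":0,"ay":0,"az":0,"fingers":-1},{"dx":0,"dy":-0.0004,"dz":0.008,"ax":0,"ay":0,"az":0,"fingers":-1},{"dx":0,"dy":-0.0004,"dz":0.010,"ax":0,"ay":0,"az":0,"fingers":-1},{"dx":0,"dy":-0.0004,"dz":0.012,"ax":0,"ay":0,"az":0,"fingers":-1},{"dx":0,"dy":-0.0004,"dz":0.014,"ax":0,"ay":0,"az":0,"fingers":-1},{"dx":0,"dy":-0.0004,"dz":0.014,"ax":0,"ay":0,"az":0,"fingers":-1}]'
```

```text
time: 16.05
tool_pos: [0.5038, 0.0016, 0.0502]
tcp_rot: [2.626, 1.724, -0.0]
wrist_force: [-0.3, 0.1, 0.5]
width: 0.132
```

```bash
python3 -m inch '[{"dx":0,"dy":0,"dz":0.002,"ax":0,"ay":0,"az":0,"fingers":-1},{"dx":0,"dy":0,"dz":0.004,"ax":0,"ay":0,"az":0,"fingers":-1},{"dx":0,"dy":0,"dz":0.006,"ax":0,"ay":0,"az":0,"fingers":-1},{"dx":0,"dy":0,"dz":0.008,"ax":0,"ay":0,"az":0,"fingers":-1},{"dx":0,"dy":0,"dz":0.0095,"ax":0,"ay":0,"az":0,"fingers":-1},{"dx":0,"dy":0,"dz":0.0105,"ax":0,"ay":0,"az":0,"fingers":-1},{"dx":0,"dy":0,"dz":0.0105,"ax":0,"ay":0,"az":0,"fingers":-1}]'
python3 align.py w9 .03 -77
```

```text
time: 16.92
tool_pos: [0.5039, 0.0016, 0.0397]
tcp_rot: [2.626, 1.725, -0.0]
wrist_force: [-0.9, 0.2, -0.0]
width: 0.131
ribs n 3085 slope deg -0.0 x at bay 0.11 | TCP tray x,y -0.53 -77.15 z 0.0397 jaw dev -0.0 rack 4765 ((10.32400131225586, 0.007305145263671875), (60.75538635253906, 68.51862335205078), 1.4552441835403442) F [-0.9  0.2 -0. ] t 16.925
ribs n 3097 slope deg -0.01 x at bay 0.11 | TCP tray x,y -0.5 -77.15 z 0.0397 jaw dev -0.0 rack 4746 ((9.512643814086914, 1.1070365905761719), (68.4965591430664, 61.968101501464844), 89.00379180908203) F [-0.2  0.  -1.3] t 16.975
ribs n 3097 slope deg -0.05 x at bay 0.16 | TCP tray x,y -0.5 -77.15 z 0.0397 jaw dev -0.0 rack 4748 ((10.420406341552734, 0.2595062255859375), (59.55583572387695, 68.43234252929688), 0.4699203073978424) F [ 0.8 -0.4 -0.6] t 17.025
```

```bash
python3 -m inch '[{"dx":0,"dy":0,"dz":0.0005,"ax":0,"ay":0,"az":0,"fingers":-1},{"dx":0,"dy":0,"dz":0.001,"ax":0,"ay":0,"az":0,"fingers":-1},{"dx":0,"dy":0,"dz":0.0015,"ax":0,"ay":0,"az":0,"fingers":-1},{"dx":0,"dy":0,"dz":0.0015,"ax":0,"ay":0,"az":0,"fingers":-1}]'
```

```text
time: 17.58
tool_pos: [0.504, 0.0016, 0.0395]
tcp_rot: [2.626, 1.725, -0.001]
wrist_force: [-3.9, 0.8, 10.1]
width: 0.129
```

```bash
python3 -m inch '[{"dx":0,"dy":0,"dz":-0.0005,"ax":0,"ay":0,"az":0,"fingers":-0.7},{"dx":0,"dy":0,"dz":-0.0005,"ax":0,"ay":0,"az":0,"fingers":-0.4},{"dx":0,"dy":0,"dz":-0.0005,"ax":0,"ay":0,"az":0,"fingers":-0.2},{"dx":0,"dy":0,"dz":-0.02,"ax":0,"ay":0,"az":0,"fingers":-0.2},{"dx":0,"dy":0,"dz":-0.06,"ax":0,"ay":0,"az":0,"fingers":0},{"dx":0,"dy":0,"dz":-0.12,"ax":0,"ay":0,"az":0,"fingers":0},{"dx":0,"dy":0,"dz":-0.16,"ax":0,"ay":0,"az":0,"fingers":0},{"dx":0,"dy":0,"dz":-0.16,"ax":0,"ay":0,"az":0,"fingers":0}]'
cat > chk.py <<'E'
from h import *
import sys
u=np.array([np.cos(np.radians(66.6)),np.sin(np.radians(66.6))]);w=np.array([u[1],-u[0]]);o=np.array([.535,.0722])
im,d,K,V=snap('wrist',sys.argv[1]);P=cloud(d,K,V);S=np.stack([(P[:,:2]-o)@w,(P[:,:2]-o)@u],1)*1000
for n,lo,hi in(('short',-120,-42),('tab',-43,-26),('long',-27,115)):
    b=(abs(S[:,0])<30)&(S[:,1]>lo)&(S[:,1]<hi)
    for z0,z1 in((.028,.045),(.055,.08)):
        Q=S[b&(P[:,2]>z0)&(P[:,2]<z1)]; zz=P[b&(P[:,2]>z0)&(P[:,2]<z1),2]
        if len(Q)>20: print(n,len(Q),cv2.minAreaRect(Q.astype(np.float32)),'z',np.percentile(zz,[50,98]).round(4))
E
python3 chk.py w10; python3 -c "
from h import *
go((.5145,.3242,.2),-7.7)"
```

```text
time: 18.58
tool_pos: [0.5071, 0.0016, 0.2039]
tcp_rot: [2.621, 1.722, 0.01]
wrist_force: [-0.1, -0.5, -0.7]
width: 0.498
short 2697 ((-2.4473419189453125, -83.7419662475586), (72.60133361816406, 52.94269561767578), 89.76979064941406) z [0.031  0.0328]
short 439 ((-2.38960862159729, -77.01193237304688), (29.552568435668945, 10.948614120483398), 89.96070098876953) z [0.0658 0.0672]
tab 291 ((0.0061511993408203125, -34.894039154052734), (8.911245346069336, 59.94786834716797), 89.94577026367188) z [0.035  0.0373]
tab 463 ((-2.118514060974121, -35.50092697143555), (29.224939346313477, 10.215593338012695), 0.17103572189807892) z [0.0687 0.0703]
d mm [ 299.7 -119.7    1. ] rot deg [  0.22  -0.02 -15.71] now [0.5053 0.0016 0.2012] q6 0.36 t 18.62 w 0.497 F [-0.5  0.4 -1.1]
```

```bash
python3 -m inch '[{"dx":0.06,"dy":-0.024,"dz":0,"ax":0.2,"ay":0,"az":-4,"fingers":0.1},{"dx":0.12,"dy":-0.048,"dz":0,"ax":0.2,"ay":0,"az":-8,"fingers":0.1},{"dx":0.18,"dy":-0.072,"dz":0,"ax":0.2,"ay":0,"az":-12,"fingers":0.1},{"dx":0.24,"dy":-0.096,"dz":0,"ax":0.2,"ay":0,"az":-15.7,"fingers":0.1},{"dx":0.3,"dy":-0.12,"dz":0,"ax":0.2,"ay":0,"az":-15.7,"fingers":0.1},{"dx":0.3,"dy":-0.12,"dz":0,"ax":0.2,"ay":0,"az":-15.7,"fingers":0.1},{"dx":0.3,"dy":-0.12,"dz":0,"ax":0.2,"ay":0,"az":-15.7,"fingers":0.1},{"dx":0.3,"dy":-0.12,"dz":0,"ax":0.2,"ay":0,"az":-15.7,"fingers":0.1},{"dx":0.3,"dy":-0.12,"dz":0,"ax":0.2,"ay":0,"az":-15.7,"fingers":0.1},{"dx":0.3,"dy":-0.12,"dz":0,"ax":0.2,"ay":0,"az":-15.7,"fingers":0.1}]'
python3 - <<'E'
from h import *
for i in range(2):
    im,d,K,V=snap('wrist','w11');P=cloud(d,K,V)
    for lo,hi in((.02,.034),(.05,.07)):
        Q=P[(np.hypot(P[:,0]-.5145,P[:,1]-.3242)<.085)&(P[:,2]>lo)&(P[:,2]<hi)]; r=cv2.minAreaRect((Q[:,:2]*1000).astype(np.float32)); print(len(Q),r)
go((r[0][0]/1000,r[0][1]/1000,.034),-7.7)
E
```

```text
time: 19.88
tool_pos: [0.5146, 0.3235, 0.2013]
tcp_rot: [2.367, 2.065, 0.001]
wrist_force: [-0.2, -1.4, -0.1]
width: 0.551
5908 ((513.9946899414062, 324.8739013671875), (129.12449645996094, 53.0625), 82.31924438476562)
598 ((514.0089721679688, 325.348876953125), (39.35787582397461, 11.851973533630371), 82.24177551269531)
5906 ((514.0101928710938, 325.1422424316406), (128.95352172851562, 53.09176254272461), 82.29725646972656)
594 ((513.9649658203125, 325.34423828125), (39.3248291015625, 11.844779968261719), 82.25257110595703)
d mm [  1.2  -0.9 167.4] rot deg [ 0.05 -0.04 -0.07] now [0.5146 0.3239 0.2014] q6 0.66 t 19.98 w 0.551 F [-1.2  0.2  0.4]
```

```bash
python3 -m inch '[{"dx":0.001,"dy":-0.001,"dz":0.06,"ax":0,"ay":0,"az":0,"fingers":0.0},{"dx":0.001,"dy":-0.001,"dz":0.11,"ax":0,"ay":0,"az":0,"fingers":0.0},{"dx":0.001,"dy":-0.001,"dz":0.145,"ax":0,"ay":0,"az":0,"fingers":0.0},{"dx":0.001,"dy":-0.001,"dz":0.162,"ax":0,"ay":0,"az":0,"fingers":0.0},{"dx":0.001,"dy":-0.001,"dz":0.167,"ax":0,"ay":0,"az":0,"fingers":0.0},{"dx":0.001,"dy":-0.001,"dz":0.167,"ax":0,"ay":0,"az":0,"fingers":-0.6},{"dx":0.001,"dy":-0.001,"dz":0.167,"ax":0,"ay":0,"az":0,"fingers":-1},{"dx":0.001,"dy":-0.001,"dz":0.167,"ax":0,"ay":0,"az":0,"fingers":-1},{"dx":0.001,"dy":-0.001,"dz":0.167,"ax":0,"ay":0,"az":0,"fingers":-1},{"dx":0.001,"dy":-0.001,"dz":0.167,"ax":0,"ay":0,"az":0,"fingers":-1},{"dx":0.001,"dy":-0.001,"dz":0.167,"ax":0,"ay":0,"az":0,"fingers":-1}]' 50
python3 -m inch '[{"dx":0,"dy":0,"dz":-0.03,"ax":0,"ay":0,"az":0,"fingers":-1},{"dx":0,"dy":0,"dz":-0.07,"ax":0,"ay":0,"az":0,"fingers":-1},{"dx":0,"dy":0,"dz":-0.12,"ax":0,"ay":0,"az":0,"fingers":-1},{"dx":0,"dy":0,"dz":-0.145,"ax":0,"ay":0,"az":0,"fingers":-1},{"dx":0,"dy":0,"dz":-0.145,"ax":0,"ay":0,"az":0,"fingers":-1}]'
python3 - <<'E'
from h import *
u=np.array([np.cos(np.radians(66.55)),np.sin(np.radians(66.55))]);o=np.array([.535,.0722])
t=o+.042*u; print(t); go((t[0],t[1],.15),-23.45)
E
```

```text
time: 21.35
tool_pos: [0.5149, 0.3257, 0.0358]
tcp_rot: [2.366, 2.065, 0.005]
wrist_force: [-1.1, -1.0, 7.0]
width: 0.129
time: 21.98
tool_pos: [0.5159, 0.3263, 0.1834]
tcp_rot: [2.366, 2.065, 0.013]
wrist_force: [0.5, -0.4, -1.7]
width: 0.134
[0.55171384 0.11073112]
d mm [-208.9   64.4   32.8] rot deg [ 0.35 -0.35 15.68] now [0.5159 0.3263 0.1834] q6 0.66 t 21.98 w 0.134 F [ 0.5 -0.4 -1.7]
```

```bash
python3 -m inch '[{"dx":-0.04,"dy":0.012,"dz":0,"ax":0.1,"ay":-0.1,"az":4,"fingers":-1},{"dx":-0.09,"dy":0.028,"dz":0,"ax":0.3,"ay":-0.3,"az":8,"fingers":-1},{"dx":-0.14,"dy":0.043,"dz":0.01,"ax":0.3,"ay":-0.3,"az":12,"fingers":-1},{"dx":-0.18,"dy":0.055,"dz":0.02,"ax":0.3,"ay":-0.3,"az":15.7,"fingers":-1},{"dx":-0.209,"dy":0.0645,"dz":0.033,"ax":0.3,"ay":-0.3,"az":15.7,"fingers":-1},{"dx":-0.209,"dy":0.0645,"dz":0.033,"ax":0.3,"ay":-0.3,"az":15.7,"fingers":-1},{"dx":-0.209,"dy":0.0645,"dz":0.033,"ax":0.3,"ay":-0.3,"az":15.7,"fingers":-1},{"dx":-0.209,"dy":0.0645,"dz":0.033,"ax":0.3,"ay":-0.3,"az":15.7,"fingers":-1}]'
python3 align.py w12 .065 42
```

```text
time: 22.98
tool_pos: [0.5517, 0.1117, 0.1496]
tcp_rot: [-2.625, -1.725, -0.002]
wrist_force: [-0.5, -0.1, -0.7]
width: 0.13
ribs n 173 slope deg -0.02 x at bay -0.06 | TCP tray x,y -0.38 42.87 z 0.1496 jaw dev 0.0 rack 13597 ((-0.5280609130859375, 0.4477863311767578), (128.90196228027344, 53.24205780029297), 0.19545777142047882) F [-0.5 -0.1 -0.7] t 22.975
ribs n 172 slope deg 0.24 x at bay -0.31 | TCP tray x,y -0.23 42.96 z 0.1499 jaw dev 0.01 rack 13582 ((-0.5182418823242188, 0.5492210388183594), (128.5843505859375, 53.31159973144531), 0.03290468826889992) F [ 0.7 -0.2 -0.5] t 23.025
ribs n 177 slope deg 0.26 x at bay -0.44 | TCP tray x,y -0.15 42.96 z 0.15 jaw dev 0.01 rack 13588 ((-0.7768707275390625, 0.5147056579589844), (129.00201416015625, 53.31509017944336), 0.16636212170124054) F [-0.5 -0.7 -1.2] t 23.075
```

View pics/w12.png

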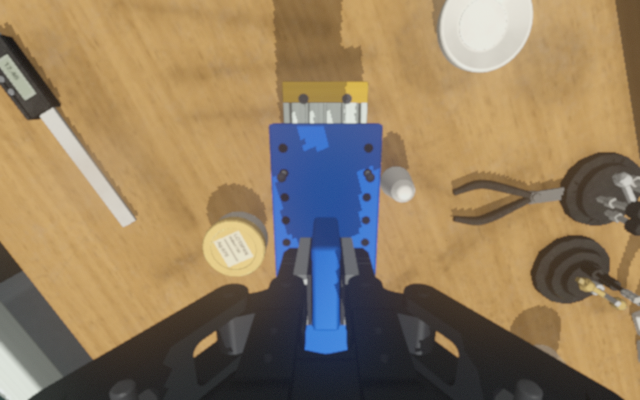

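The blue rack is held squarely over the brass bay (brass block at px 283–368, y 92), clear of the cone at (400,185) and the tin at (235,245).

```bash
python3 -m inch '[{"dx":0,"dy":-0.0004,"dz":0.03,"ax":0,"ay":0,"az":0,"fingers":-1},{"dx":0,"dy":-0.0004,"dz":0.06,"ax":0,"ay":0,"az":0,"fingers":-1},{"dx":0,"dy":-0.0004,"dz":0.078,"ax":0,"ay":0,"az":0,"fingers":-1},{"dx":0,"dy":-0.0004,"dz":0.083,"ax":0,"ay":0,"az":0,"fingers":-1},{"dx":0,"dy":-0.0004,"dz":0.083,"ax":0,"ay":0,"az":0,"fingers":-1},{"dx":0,"dy":-0.0004,"dz":0.083,"ax":0,"ay":0,"az":0,"fingers":-1}]'
python3 align.py w13 .065 42
python3 - <<'E'
from h import *
z=np.load('w13.npz');P=cloud(z['d'],z['K'],z['V']);tp=np.array(bot.read_state()['tool_pos']);A=R.from_rotvec(bot.read_state()['tcp_rot']).as_matrix();L=(P-tp)@A
q=(abs(L[:,2]-.006)<.008)&(abs(L[:,0])<.065)&(abs(L[:,1])<.025); M=np.c_[L[q][:,:2],np.ones(q.sum())]
c=np.linalg.lstsq(M,L[q][:,2],rcond=None)[0]; print('plate tilt deg x,y',np.degrees(c[:2]).round(2),'offset',c[2].round(4))
E
```

```text
time: 23.88
tool_pos: [0.5529, 0.112, 0.0684]
tcp_rot: [2.625, 1.725, 0.006]
wrist_force: [0.4, -0.4, -0.7]
width: 0.13
ribs n 180 slope deg 0.13 x at bay -0.29 | TCP tray x,y 0.59 43.66 z 0.0684 jaw dev 0.01 rack 13574 ((-0.8272781372070312, 0.4009819030761719), (129.05133056640625, 53.15789031982422), 0.12260616570711136) F [ 0.4 -0.4 -0.7] t 23.875
ribs n 178 slope deg 0.1 x at bay -0.37 | TCP tray x,y 0.59 43.63 z 0.0684 jaw dev 0.01 rack 13592 ((-0.9463005065917969, 0.3618507385253906), (53.28586959838867, 129.18568420410156), 89.99610137939453) F [-0.2 -0.1 -0.7] t 23.925
ribs n 189 slope deg 1.14 x at bay -1.66 | TCP tray x,y 0.47 43.53 z 0.0683 jaw dev 0.01 rack 13556 ((-0.6640548706054688, 0.2987384796142578), (128.69065856933594, 53.35394287109375), 0.0883401483297348) F [ 0.2 -0.6 -1. ] t 23.975
plate tilt deg x,y [0.24 0.21] offset 0.007
```

```bash
python3 -m inch '[{"dx":-0.0005,"dy":-0.001,"dz":0.003,"ax":0,"ay":0,"az":0,"fingers":-1},{"dx":-0.0005,"dy":-0.001,"dz":0.006,"ax":0,"ay":0,"az":0,"fingers":-1},{"dx":-0.0005,"dy":-0.001,"dz":0.008,"ax":0,"ay":0,"az":0,"fingers":-1},{"dx":-0.0005,"dy":-0.001,"dz":0.010,"ax":0,"ay":0,"az":0,"fingers":-1},{"dx":-0.0005,"dy":-0.001,"dz":0.012,"ax":0,"ay":0,"az":0,"fingers":-1},{"dx":-0.0005,"dy":-0.001,"dz":0.014,"ax":0,"ay":0,"az":0,"fingers":-1},{"dx":-0.0005,"dy":-0.001,"dz":0.016,"ax":0,"ay":0,"az":0,"fingers":-1},{"dx":-0.0005,"dy":-0.001,"dz":0.016,"ax":0,"ay":0,"az":0,"fingers":-1}]'
python3 align.py w14 .065 42 | cut -c1-140
```

```text
time: 25.02
tool_pos: [0.5513, 0.1119, 0.0519]
tcp_rot: [2.625, 1.725, 0.005]
wrist_force: [-0.2, -0.3, -0.9]
width: 0.133
ribs n 212 slope deg -1.57 x at bay 1.87 | TCP tray x,y -0.8 42.89 z 0.0519 jaw dev 0.01 rack 13593 ((-0.5214996337890625, 0.494705200195312
ribs n 207 slope deg 0.99 x at bay -1.22 | TCP tray x,y -0.7 42.93 z 0.052 jaw dev 0.01 rack 13577 ((-0.5563278198242188, 0.5026035308837891
ribs n 216 slope deg 0.09 x at bay -0.18 | TCP tray x,y -0.62 42.98 z 0.0521 jaw dev 0.01 rack 13577 ((-0.49771881103515625, 0.3473434448242
```

```bash
python3 -m inch '[{"dx":0,"dy":0.0003,"dz":0.002,"ax":0,"ay":0,"az":0,"fingers":-1},{"dx":0,"dy":0.0003,"dz":0.004,"ax":0,"ay":0,"az":0,"fingers":-1},{"dx":0,"dy":0.0003,"dz":0.006,"ax":0,"ay":0,"az":0,"fingers":-1},{"dx":0,"dy":0.0003,"dz":0.008,"ax":0,"ay":0,"az":0,"fingers":-1},{"dx":0,"dy":0.0003,"dz":0.0095,"ax":0,"ay":0,"az":0,"fingers":-1},{"dx":0,"dy":0.0003,"dz":0.0105,"ax":0,"ay":0,"az":0,"fingers":-1},{"dx":0,"dy":0.0003,"dz":0.0105,"ax":0,"ay":0,"az":0,"fingers":-1}]'
```

```text
time: 26.05
tool_pos: [0.5518, 0.1118, 0.0416]
tcp_rot: [2.625, 1.724, 0.006]
wrist_force: [0.2, -1.1, -0.9]
width: 0.13
```

```bash
python3 -m inch '[{"dx":0,"dy":0,"dz":0.0005,"ax":0,"ay":0,"az":0,"fingers":-1},{"dx":0,"dy":0,"dz":0.001,"ax":0,"ay":0,"az":0,"fingers":-1},{"dx":0,"dy":0,"dz":0.0015,"ax":0,"ay":0,"az":0,"fingers":-1},{"dx":0,"dy":0,"dz":0.0015,"ax":0,"ay":0,"az":0,"fingers":-1}]'
```

```text
time: 26.55
tool_pos: [0.5519, 0.1118, 0.0408]
tcp_rot: [2.625, 1.724, 0.006]
wrist_force: [-2.5, -0.6, 5.1]
width: 0.132
```

Contact at the expected height, so I'll release, rise and check.

```bash
python3 -m inch '[{"dx":0,"dy":0,"dz":0,"ax":0,"ay":0,"az":0,"fingers":-0.7},{"dx":0,"dy":0,"dz":0,"ax":0,"ay":0,"az":0,"fingers":-0.4},{"dx":0,"dy":0,"dz":0,"ax":0,"ay":0,"az":0,"fingers":-0.3},{"dx":0,"dy":0,"dz":-0.02,"ax":0,"ay":0,"az":0,"fingers":-0.3},{"dx":0,"dy":0,"dz":-0.06,"ax":0,"ay":0,"az":0,"fingers":-0.3},{"dx":0,"dy":0,"dz":-0.12,"ax":0,"ay":0,"az":0,"fingers":-0.3},{"dx":-0.06,"dy":0,"dz":-0.18,"ax":0,"ay":0,"az":0,"fingers":-0.3},{"dx":-0.10,"dy":0,"dz":-0.22,"ax":0,"ay":0,"az":0,"fingers":-0.3},{"dx":-0.10,"dy":0,"dz":-0.22,"ax":0,"ay":0,"az":0,"fingers":-0.3},{"dx":-0.10,"dy":0,"dz":-0.22,"ax":0,"ay":0,"az":0,"fingers":-0.3},{"dx":-0.10,"dy":0,"dz":-0.22,"ax":0,"ay":0,"az":0,"fingers":-0.3}]'
python3 chk.py w15
```

```text
time: 27.92
tool_pos: [0.5107, 0.0205, 0.2583]
tcp_rot: [-2.624, -1.725, -0.002]
wrist_force: [-0.0, 0.1, -0.5]
width: 0.349
short 2127 ((-0.05757713317871094, -81.2471923828125), (77.76410675048828, 59.816802978515625), 89.52913665771484) z [0.0333 0.0352]
short 317 ((-0.0395655632019043, -76.0942611694336), (11.023364067077637, 29.280458450317383), 0.1758943349123001) z [0.0682 0.0696]
tab 230 ((0.1619720458984375, -34.55705261230469), (59.6750602722168, 13.743946075439453), 1.353643774986267) z [0.0374 0.0445]
tab 314 ((-0.1123514175415039, -34.0129280090332), (9.216283798217773, 29.093385696411133), 89.7801513671875) z [0.0711 0.073 ]
long 5869 ((-0.0166778564453125, 44.00062561035156), (59.928077697753906, 141.99603271484375), 0.029321681708097458) z [0.0335 0.0354]
long 523 ((0.21944665908813477, 41.556461334228516), (10.920333862304688, 39.37415313720703), 0.056366682052612305) z [0.0683 0.07  ]
```

View pics/w15.png

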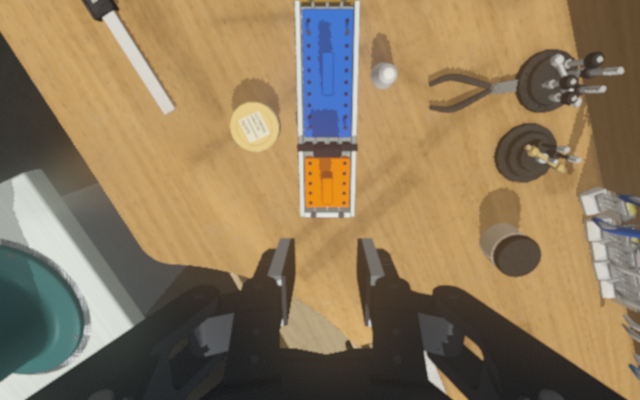

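Both racks sit flat and centred in their bays (blue px 300–355 × 5–137, orange 303–352 × 155–210). The divider is at (328,147), and the tin, cone and caliper look undisturbed. I'm handing the job in.

```bash
python3 -c "
from workcell import bot
print(bot.finish_job())"
```

```text
the job is handed in; nothing more can be done
None
```

The job is handed in, with both racks in the tray. I slid the divider along by its tab, then lowered the short orange rack into the plain-end bay and the long blue rack into the brass-end bay. The arm's last reported time before hand-in was 27.9 s of the 70 s allowed.

Last wrist-camera checks, in the tray frame:

| Item | Measured | Allowed |
|---|---|---|
| Divider | y ≈ -34 mm (-35 mm in earlier views) | -55 to -15 mm |
| Long rack | x ≈ 0.2, y ≈ 41.6 mm | x within 4 mm, y 10 to 60 mm |
| Short rack | x ≈ 0, y ≈ -76 mm | x within 4 mm, y -95 to -45 mm |
| Yaw of both racks | under about 0.2° | 4.6° |

- **Seating:** both rib tops read about 68 mm above the bench, which is the fully-home height. At the end of each lowering step the wrist force read about 10 N (short rack) and 5 N (long rack), against the 45 N limit. I did not measure tilt after release.
- **Other items:** the tin, cone and caliper look undisturbed in the last picture. I did not re-measure their positions.
- **Disagreement:** the top camera read about 4–5 mm off the wrist camera. Two wrist views half a turn apart agreed to about 1 mm, so I relied on the wrist camera. Its own readings shifted by 1–2 mm when the arm had just moved.
- **Refused command:** the first move was rejected because some keys were missing. Nothing moved.

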